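# Balance a part-used paint bottle with steel weights

### The job

A part-used paint bottle stands on one pan of the studio balance: first press the other, empty pan down gently with shut fingertips until the beam floats level and keep it there for a second, to feel how heavy the bottle is. Then gently stand on that pan the one or two steel weights that come nearest to it, so that the beam floats level by itself. Never press hard, never let the weight pan sink to the bottom of its travel, leave the weights you do not need upright where they are on their board, and leave everything else alone.

Things in the scene. Friction and masses are not known exactly. Their poses are not given: they have to be found in the camera images.
- balance: fixed two-pan table balance, grey housing 110 x 400 x 48 mm. Origin: centre of its underside, on the table. Its y axis runs along the beam: weight pan 150 mm to -y, bottle pan 150 mm to +y. A thin pointer rises from mid-beam to 180 mm above the table, upright when level. Both pans are equally heavy and stay horizontal; where a load stands on a pan does not matter.
- beam (a joint): tilt of the beam in rad: 0 = level, positive = weight pan up and bottle down, stops at +0.08 and -0.08. Starts on the + stop, bottle down. It steadies itself: each newton of difference between the two pan loads tilts it 0.0375 rad from level (5.6 mm at the pan), so it lies on a stop when they differ by more than about 2.1 N. Damped: settles within about 1 s.
- pan: the weight pan: horizontal steel tray, 150 mm along its x, 110 mm along its y (x and y parallel to the balance's), 4 mm thick, with a rim 3 mm high and 3 mm wide. Origin on its pivot, 30 mm below the centre of its upper surface.
- pan_top (a point): centre of the upper surface of the weight pan; 105 mm above the table when the beam is level, 117 mm at the start (travel 12 mm up and down from level). Pressing on the pan is felt as the bottle's weight (2.4 to 6.9 N) once the beam is level.
- bottle_mid (a point): middle of the white paint bottle (68 mm across, 150 mm tall) that is fixed in its pan; its mass is unknown, 250 to 700 g. Not to be handled.
- board: fixed dark wooden board 100 x 250 x 12 mm on which the three weights stand in a row along its y axis, 78 mm apart, in any order. Origin: centre of its underside.
- w200_mid (a point): centre (half-way up) of the 200 g steel weight: an upright disc 40 mm across and 15 mm high with a knob 16 mm across and 32 mm high on top, 47 mm in all; take it by the knob. Its point's z axis points up out of the knob.
- w300_mid (a point): centre (half-way up) of the 300 g steel weight: an upright disc 44 mm across and 21 mm high with a knob 16 mm across and 32 mm high on top, 53 mm in all; take it by the knob. Its point's z axis points up out of the knob.
- w400_mid (a point): centre (half-way up) of the 400 g steel weight: an upright disc 48 mm across and 25 mm high with a knob 16 mm across and 32 mm high on top, 57 mm in all; take it by the knob. Its point's z axis points up out of the knob.
- cup_mid (a point): centre of a loose white plastic pouring cup, 72 mm across the rim, 85 mm tall; a bystander
- spatula_mid (a point): middle of a loose spatula lying flat on the table, about 280 mm long; a bystander
- spare_mid (a point): centre of a loose closed paint bottle with black cap, 56 mm across, 130 mm tall; a bystander
Things that resemble listed ones, but are neither listed nor needed, are in the scene too. Leave any orange look-alike of the part that bears w300_mid alone.

How it is judged (in metres and radians):
On the way:
1. the empty weight pan is pressed by the fingers so that the beam stays level (within 0.03 rad) for half a second, all weights still on their board (value of joint beam between -0.03 and 0.03 rad and contact force between the fingers and pan above 1 N and distance of each of w200_mid, w300_mid, w400_mid from where it was at the start of the episode below 0.04 m and angle between each of w200_mid, w300_mid, w400_mid's own z axis and vertical below 0.15 rad), for 0.5 s.
At the end, for the whole second after the job is handed in: The beam floats level (within 0.03 rad) and at rest with nothing but the weights on the weight pan; at least one weight stands upright on it, and every other weight stands upright where it was on the board (within 40 mm) (value of joint beam between -0.03 and 0.03 rad and velocity of joint beam between -0.03 and 0.03 rad/s and ((x of w200_mid in the frame of pan between -0.07 and 0.07 m and y of w200_mid in the frame of pan between -0.05 and 0.05 m and z of w200_mid in the frame of pan between 0.0475 and 0.0615 m and angle between w200_mid's own z axis and vertical below 0.15 rad) or (x of w300_mid in the frame of pan between -0.07 and 0.07 m and y of w300_mid in the frame of pan between -0.05 and 0.05 m and z of w300_mid in the frame of pan between 0.0505 and 0.0645 m and angle between w300_mid's own z axis and vertical below 0.15 rad) or (x of w400_mid in the frame of pan between -0.07 and 0.07 m and y of w400_mid in the frame of pan between -0.05 and 0.05 m and z of w400_mid in the frame of pan between 0.0525 and 0.0665 m and angle between w400_mid's own z axis and vertical below 0.15 rad)) and ((x of w200_mid in the frame of pan between -0.07 and 0.07 m and y of w200_mid in the frame of pan between -0.05 and 0.05 m and z of w200_mid in the frame of pan between 0.0475 and 0.0615 m and angle between w200_mid's own z axis and vertical below 0.15 rad) or (distance of w200_mid from where it was at the start of the episode below 0.04 m and angle between w200_mid's own z axis and vertical below 0.15 rad)) and ((x of w300_mid in the frame of pan between -0.07 and 0.07 m and y of w300_mid in the frame of pan between -0.05 and 0.05 m and z of w300_mid in the frame of pan between 0.0505 and 0.0645 m and angle between w300_mid's own z axis and vertical below 0.15 rad) or (distance of w300_mid from where it was at the start of the episode below 0.04 m and angle between w300_mid's own z axis and vertical below 0.15 rad)) and ((x of w400_mid in the frame of pan between -0.07 and 0.07 m and y of w400_mid in the frame of pan between -0.05 and 0.05 m and z of w400_mid in the frame of pan between 0.0525 and 0.0665 m and angle between w400_mid's own z axis and vertical below 0.15 rad) or (distance of w400_mid from where it was at the start of the episode below 0.04 m and angle between w400_mid's own z axis and vertical below 0.15 rad))); the robot touches nothing.
It fails at once if the weight pan is pressed by the fingers with more than 15 N (contact force between the fingers and pan above 15 N).
It fails at once if the weight pan is hit or loaded with more than 20 N in all (contact force between pan and anything else above 20 N).
It fails at once if the weight pan sinks to the bottom of its travel (beam beyond -0.065 rad) (value of joint beam below -0.065 rad).
It fails at once if a bystander (cup, spatula, spare bottle) is moved more than 30 mm (distance of any of cup_mid, spatula_mid, spare_mid from where it was at the start of the episode above 0.03 m).
It also fails if it takes over 72 s, if anything falls off the work surface, if the arm or the gripper's body presses on something with over 40 N, if the wrist force passes 120 N, or if a joint passes its speed limit or range.

### The arm

A 6-joint arm with a two-finger parallel gripper is mounted at the origin on the work surface. World frame = base frame: x ahead of the robot, y to its left, z up, the work surface at z = 0. Lengths are in m, angles in degrees, forces in N, time in s.
With the tool pointing down it reaches from about 0.35 to 0.875 m from the base axis. Payload 4.2 kg.
Tool frame: the origin (TCP) lies where the fingers leave the gripper's body, on its centre line; the fingertips stand 70 mm ahead of it and the grasp point (between the pads) lies 51 mm ahead of it; z points along the fingers, y is the direction in which the jaws open and shut (so a half turn about z gives the same grasp; the last joint's range is limited). The gripper opens to 87 mm and grips with 3 to 60 N. Pads are 19 mm wide; open, the fingers measure 117 mm over their backs; the gripper's body (75 mm by 190 mm) begins 51 mm behind the grasp point.
Start: joints at [85.119, 22.042, 0.453, 0, -68.411, -14.817], TCP at [0.211, 0.588, 0.292] pointing down, gripper open.
Joint ranges: [-179.83, 179.83], [-69.29, 118.12], [-61.27, 80.66], [-181.25, 117.63], [-171.15, -9.14], [-177.46, 177.46]. Speed limits (degrees/s): [159.86, 159.86, 180, 180, 180, 180].

### API

Orientations are given as a 3x3 rotation matrix whose columns are the frame's x, y, z axes.
In Python, from station import sense, capture, camera_model, finish_job gives the robot as it stands.
- The arm moves only by the shell command python3 -m inch 'ROWS'. ROWS is JSON, a list of rows, each an object with "hand": the closure, from 0 (fully open) to 1 (shut); "slide": the shift along the world's x, y, z in cm, a list of three; "yaw": the turn about the world's z in rad. A call has 1 to 10 rows; each row is the pose to reach, as a shift and turn from the pose commanded when the call began; what a row does not reach only later rows make up. A row lasts 1/8 s, in which the tool goes at most 62.5 mm and 10.7 degrees, less where a joint would pass 70% of its speed; a pose out of reach is approached as far as the arm can. A call with a gripper value outside its range is refused whole. The fingers move at their own pace and stop on an object; the grip force is fixed at half the most. Time passes only in rows, so rows that repeat a pose let the fingers close. It gives the time, the measured TCP pose, the force and the opening at its end, in the units of the state.
- sense(): the state, without advancing time (a new reading comes with each control period).
- capture(name): name is "side" or "top"; returns the picture (384x512x3 uint8, blue, green, red); there is no depth.
- camera_model(name): a dict with "mtx" (3x3 intrinsics, pixels), "xyz" and "orientation" of the camera in the world. Camera axes: x right, y up, looking along -z (the intrinsics and any distortion apply to the point x, -y, -z); pixel columns grow to the right and rows downward; lengths in m; the calibration is good to about 2 mm. A picture is of the moment at which its call begins. camera_model takes no time and is no camera call.
- finish_job(): hands the job in, once; it reports no verdict.
The state is a dict: "time_s": time; "joints": joint angles; "joint_velocities": joint speeds; "effort": joint torques, N m; "tcp_pos": TCP position; "ee_rot": TCP orientation; "wrist_force": force on the tool from outside, world axes, zero at the start; "moment": the same for the moment, N m; "gripper_width": opening from 0.0 (shut) to 1.0 (fully open).
Only numpy, scipy, OpenCV 4.12 (cv2) and the standard library are available. Lean on these libraries where they do the work, as an engineer would, in place of code of your own. Each camera call takes 0.05 s, during which the arm holds its last target. There are 200 camera calls.

## Working session

There is one attempt and no reset: what is moved stays moved. The work goes in short steps, Python scripts to look and compute and a shell command to move; the robot and the scene stay as the last step left them, time stands still between calls to the robot, and variables do not carry over. Pictures are saved under pics/ and viewed, about 8 in all and at most 12, crops included, and the job is handed in when it is done.

```bash
mkdir -p pics
cat > h.py <<'E'
import numpy as np,cv2
from station import *
def ray(cam,u,v):
    m=camera_model(cam);K=np.array(m["mtx"]);R=np.array(m["orientation"])
    d=np.linalg.solve(K,[u,v,1.]);d=R@np.array([d[0],-d[1],-d[2]]);return np.array(m["xyz"]),d
def onz(cam,u,v,z):
    o,d=ray(cam,u,v);return o+d*(z-o[2])/d[2]
def proj(cam,p):
    m=camera_model(cam);K=np.array(m["mtx"]);R=np.array(m["orientation"])
    q=R.T@(np.array(p)-m["xyz"]);q=K@np.array([q[0],-q[1],-q[2]]);return q[:2]/q[2]
E
python3 - <<'E'
from h import *
a=capture("top");b=capture("side")
cv2.imwrite("pics/t0.png",cv2.resize(a,(800,600)));cv2.imwrite("pics/s0.png",cv2.resize(b,(800,600)))
cv2.imwrite("t0r.png",a);cv2.imwrite("s0r.png",b)
for c in("top","side"):print(camera_model(c))
print(sense())
E
```

```text
{'mtx': array([[477.14143158,   0.        , 261.67884504],
       [  0.        , 477.14143158, 184.67215772],
       [  0.        ,   0.        ,   1.        ]]), 'xyz': array([ 0.37960705, -0.00550653,  1.54677164]), 'orientation': array([[ 0.00668359,  0.99218894, -0.124565  ],
       [-0.99997696,  0.00648389, -0.00200857],
       [-0.00118521,  0.12457555,  0.99220942]])}
{'mtx': array([[413.51851857,   0.        , 261.13707815],
       [  0.        , 413.51851857, 192.71503894],
       [  0.        ,   0.        ,   1.        ]]), 'xyz': array([ 0.15693233, -0.6519071 ,  0.87239903]), 'orientation': array([[ 0.86521943,  0.34001123, -0.36849382],
       [-0.50130382,  0.60051987, -0.62295294],
       [ 0.00947686,  0.72371835,  0.69003039]])}
{'time_s': 0.1, 'joints': array([ 8.51190681e+01,  2.20859701e+01,  3.85792602e-01, -2.47400701e-02,
       -6.84109895e+01, -1.48180273e+01]), 'joint_velocities': array([ 0.03374247, -0.18835072,  0.11008527,  0.15539124,  0.06609319,
       -0.0518821 ]), 'effort': array([ 1.06639909e-03, -3.91687703e+01,  1.87935483e+01,  4.23194110e+00,
        1.34703549e-02, -7.17416356e-05]), 'tcp_pos': array([0.21050232, 0.58804546, 0.29126201]), 'ee_rot': array([[ 9.41423001e-01, -3.37227539e-01, -5.65130242e-04],
       [-3.37227995e-01, -9.41421092e-01, -1.89899890e-03],
       [ 1.08369195e-04,  1.97833898e-03, -9.99998037e-01]]), 'wrist_force': array([0.19067982, 0.29396841, 0.2899333 ]), 'moment': array([-0.03846282, -0.03901082,  0.03794825]), 'gripper_width': 1.0001480994817016}
```

View pics/t0.png

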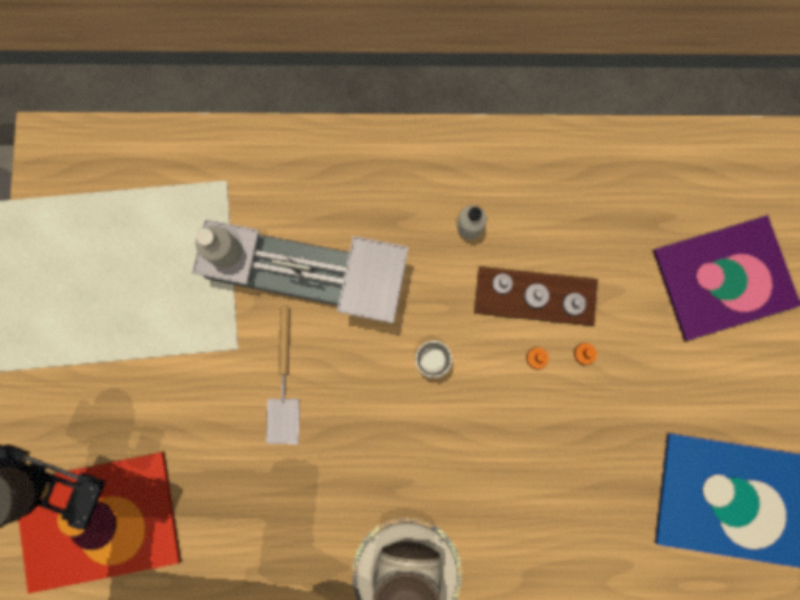

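View pics/s0.png

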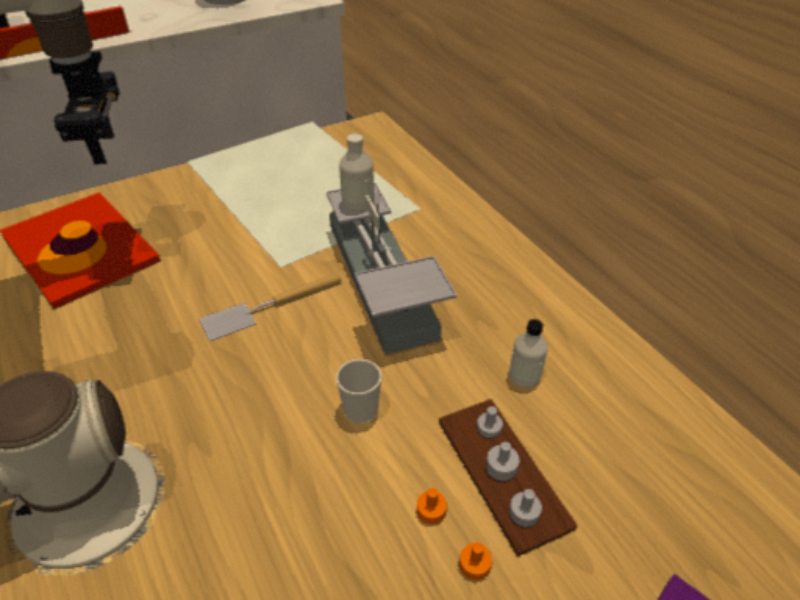

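The top view (800x600) shows the weight pan at (373,280), and the weights on the board at (503,283), (537,295) and (574,303). The cup is at (434,360), the spare bottle at (472,222), and the orange look-alikes at (538,357) and (585,353). Next I'll measure.

Run:
```python
from h import *
a=cv2.imread("t0r.png");s=.64
hsv=cv2.cvtColor(a,cv2.COLOR_BGR2HSV)
m=((hsv[...,1]<60)&(hsv[...,2]>90)).astype(np.uint8)
def roi(x0,y0,x1,y1):
    r=np.zeros_like(m);x0,y0,x1,y1=[int(k*s) for k in(x0,y0,x1,y1)];r[y0:y1,x0:x1]=m[y0:y1,x0:x1]
    c=max(cv2.findContours(r,0,1)[0],key=cv2.contourArea);return c
c=roi(335,225,420,335);rc=cv2.minAreaRect(c);bp=cv2.boxPoints(rc)
P=np.array([onz("top",*q,.117) for q in bp]);print("pan",rc,P.mean(0),P[:,:2].round(3).tolist())
for q in range(4):d=P[(q+1)%4]-P[q];print(np.hypot(*d[:2]).round(4),np.degrees(np.arctan2(d[1],d[0])))
for x in[(490,270,518,296),(520,280,552,308),(560,290,590,316)]:
    c=roi(*x);(u,v),r=cv2.minEnclosingCircle(c);A=cv2.contourArea(c)
    print((u,v),r,A,onz("top",u,v,.032),2*r/477*1.51)
bm=((hsv[...,2]<110)&(hsv[...,1]>100)).astype(np.uint8);r=np.zeros_like(bm);r[166:213,298:388]=bm[166:213,298:388]
c=max(cv2.findContours(r,0,1)[0],key=cv2.contourArea);rc=cv2.minAreaRect(c);P=np.array([onz("top",*q,.012) for q in cv2.boxPoints(rc)])
print("board",P.mean(0));
for q in range(4):d=P[(q+1)%4]-P[q];print(np.hypot(*d[:2]).round(4),np.degrees(np.arctan2(d[1],d[0])))
b=cv2.imread("s0r.png")
x=cv2.resize(a[165:215,295:390],None,fx=8,fy=6,interpolation=2)[:300];y=cv2.resize(b[250:360,270:380],(760,760//1),interpolation=2)
x=cv2.resize(a[165:215,298:388],(540,300),interpolation=2);y=cv2.resize(b[255:355,278:368],(270,300),interpolation=2)
cv2.imwrite("pics/c1.png",np.hstack([x,y][:2])[:, :800])
```

```text
pan ((233.75001525878906, 177.74998474121094), (45.6950569152832, 49.4212646484375), 11.309932708740234) [0.58015069 0.0820311  0.117     ] [[0.519, 0.163], [0.668, 0.137], [0.641, -0.0], [0.493, 0.028]]
0.1509 -10.083599974732186
0.1394 -101.10339619966857
0.1505 169.24495614960458
0.1376 79.05089623504523
(321.21429443359375, 181.07142639160156) 6.328682899475098 111.0 [ 0.58264231 -0.1930008   0.032     ] 0.040068390684307745
(343.1896667480469, 188.83621215820312) 7.855070114135742 166.0 [ 0.55806798 -0.26298846  0.032     ] 0.04973230973729547
(367.10870361328125, 193.80435180664062) 7.440150737762451 143.0 [ 0.5426048  -0.33906637  0.032     ] 0.04710535687220672
board [ 0.55855689 -0.26465338  0.012     ]
0.0973 -6.323087038358567
0.2471 -95.82181094705973
0.0971 172.55035748521834
0.2452 84.23073412905916
```

View pics/c1.png

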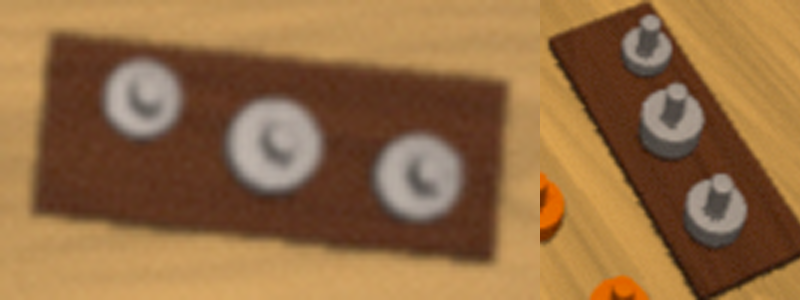

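Run:
```python
from h import *
P=np.array([onz("top",u*.64,v*.64,.117) for u,v in[(352,238),(408,246),(394,322),(338,312)]]);print(P.round(3),P.mean(0))
b=np.array([onz("top",u*.64,v*.64,.112) for u,v in[(204,221),(258,230),(246,286),(194,275)]]);print(b.mean(0))
# knob tops from both views
for n,(u,v),(us,vs) in [("200",(298+147*90/540,165+96/6),(278+650*0-540*0+ (650-540)/3,255+22/3)),("400",(298+283/6,165+134/6),(278+(677-540)/3,255+90/3)),("300",(298+427/6,165+173/6),(278+(721-540)/3,255+181/3))]:
    o,d=ray("top",u,v);p,e=ray("side",us,vs);t=np.linalg.lstsq(np.c_[d,-e],p-o,rcond=None)[0];A=o+d*t[0];B=p+e*t[1];print(n,((A+B)/2).round(4),np.linalg.norm(A-B).round(4),onz("top",u,v,{"200":.059,"300":.065,"400":.069}[n]).round(4))
```

```text
[[ 0.658  0.109  0.117]
 [ 0.643 -0.     0.117]
 [ 0.494  0.026  0.117]
 [ 0.513  0.134  0.117]] [0.57677875 0.06691534 0.117     ]
[0.62758804 0.35578246 0.112     ]
200 [ 0.5799 -0.194   0.0606] 0.0019 [ 0.5793 -0.1937  0.059 ]
400 [ 0.5575 -0.2623  0.0699] 0.0019 [ 0.5585 -0.2629  0.069 ]
300 [ 0.5393 -0.3382  0.0667] 0.0012 [ 0.539  -0.3382  0.065 ]
```

```bash
python3 -m inch '[{"hand":1,"slide":[36.6,-52.1,0],"yaw":-1.33},{"hand":1,"slide":[36.6,-52.1,0],"yaw":-1.33},{"hand":1,"slide":[36.6,-52.1,0],"yaw":-1.33},{"hand":1,"slide":[36.6,-52.1,0],"yaw":-1.33},{"hand":1,"slide":[36.6,-52.1,0],"yaw":-1.33},{"hand":1,"slide":[36.6,-52.1,0],"yaw":-1.33},{"hand":1,"slide":[36.6,-52.1,0],"yaw":-1.33},{"hand":1,"slide":[36.6,-52.1,0],"yaw":-1.33},{"hand":1,"slide":[36.6,-52.1,0],"yaw":-1.33},{"hand":1,"slide":[36.6,-52.1,0],"yaw":-1.33}]'
```

```text
time_s: 1.35
tcp_pos: [0.5707, 0.0751, 0.2919]
ee_rot: [[-0.103, -0.995, -0.0], [-0.995, 0.103, -0.0], [0.0, 0.0, -1.0]]
wrist_force: [1.0, 0.6, 1.0]
gripper_width: 0.014
```

```bash
python3 -m inch '[{"hand":1,"slide":[0,0,-6],"yaw":0},{"hand":1,"slide":[0,0,-9],"yaw":0},{"hand":1,"slide":[0,0,-9],"yaw":0},{"hand":1,"slide":[0,0,-9],"yaw":0},{"hand":1,"slide":[0,0,-9],"yaw":0},{"hand":1,"slide":[0,0,-9],"yaw":0}]'
python3 - <<'E'
from h import *
s=sense();print(s["tcp_pos"],s["wrist_force"])
b=capture("side");a=capture("top");cv2.imwrite("pics/p1.png",np.hstack([cv2.resize(b[120:260,190:310],(360,420),interpolation=2),cv2.resize(a[100:240,170:310],(420,420),interpolation=2)]))
E
```

```text
time_s: 2.1
tcp_pos: [0.5703, 0.0774, 0.2036]
ee_rot: [[-0.102, -0.995, 0.002], [-0.995, 0.102, 0.001], [-0.001, -0.002, -1.0]]
wrist_force: [-0.1, -0.0, -0.2]
gripper_width: 0.003
[0.57030306 0.07742043 0.2036417 ] [-0.10073294 -0.03825207 -0.15115254]
```

View pics/p1.png

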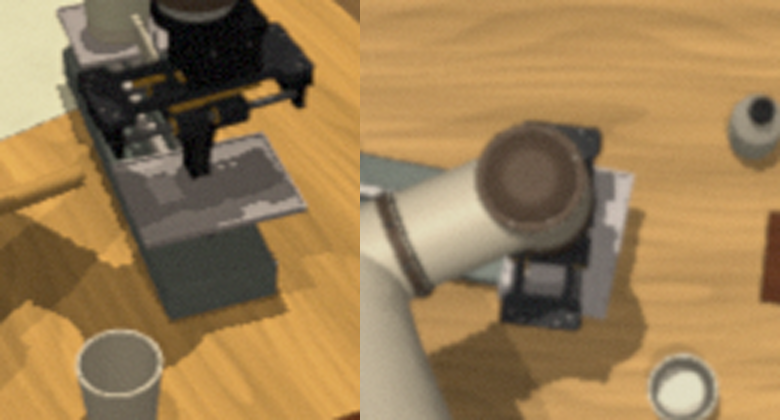

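Shut fingertips are over the pan, roughly at its centre and about 17 mm above it, with clear space around. Now I'll lower gently.

```bash
python3 -m inch '[{"hand":1,"slide":[0,-0.8,-0.5],"yaw":0},{"hand":1,"slide":[0,-0.8,-1.0],"yaw":0},{"hand":1,"slide":[0,-0.8,-1.3],"yaw":0},{"hand":1,"slide":[0,-0.8,-1.3],"yaw":0}]'; for i in 1; do :; done; python3 -m inch '[{"hand":1,"slide":[0,0,-0.1],"yaw":0},{"hand":1,"slide":[0,0,-0.2],"yaw":0},{"hand":1,"slide":[0,0,-0.3],"yaw":0},{"hand":1,"slide":[0,0,-0.4],"yaw":0},{"hand":1,"slide":[0,0,-0.4],"yaw":0}]'
```

```text
time_s: 2.7
tcp_pos: [0.5698, 0.0689, 0.1887]
ee_rot: [[-0.103, -0.995, -0.001], [-0.995, 0.103, -0.0], [0.0, 0.001, -1.0]]
wrist_force: [0.7, 0.4, 0.6]
gripper_width: 0.003
time_s: 3.32
tcp_pos: [0.57, 0.069, 0.1853]
ee_rot: [[-0.103, -0.995, 0.0], [-0.995, 0.103, -0.0], [0.0, -0.0, -1.0]]
wrist_force: [-0.3, -0.4, 1.1]
gripper_width: 0.007
```

```bash
python3 -m inch '[{"hand":1,"slide":[0,0,-0.1],"yaw":0},{"hand":1,"slide":[0,0,-0.2],"yaw":0},{"hand":1,"slide":[0,0,-0.3],"yaw":0},{"hand":1,"slide":[0,0,-0.4],"yaw":0},{"hand":1,"slide":[0,0,-0.4],"yaw":0}]'
```

```text
time_s: 3.95
tcp_pos: [0.5699, 0.0689, 0.1812]
ee_rot: [[-0.103, -0.995, -0.0], [-0.995, 0.103, -0.0], [0.0, 0.0, -1.0]]
wrist_force: [0.0, -2.2, 2.2]
gripper_width: 0.002
```

```bash
python3 -m inch '[{"hand":1,"slide":[0,0,-0.2],"yaw":0},{"hand":1,"slide":[0,0,-0.4],"yaw":0},{"hand":1,"slide":[0,0,-0.6],"yaw":0},{"hand":1,"slide":[0,0,-0.6],"yaw":0},{"hand":1,"slide":[0,0,-0.6],"yaw":0},{"hand":1,"slide":[0,0,-0.6],"yaw":0},{"hand":1,"slide":[0,0,-0.6],"yaw":0},{"hand":1,"slide":[0,0,-0.6],"yaw":0},{"hand":1,"slide":[0,0,-0.6],"yaw":0}]'
cat > hold.py <<'E'
from h import *
f=[];z=[]
for i in range(10):
    f.append(0);c=capture("side");s=sense();f[-1]=s["wrist_force"];z.append(s["tcp_pos"][2])
f=np.array(f);print(np.mean(z),f.mean(0).round(2),f.std(0).round(2),s["time_s"])
cv2.imwrite("hold.png",c)
E
python3 hold.py
```

```text
time_s: 5.08
tcp_pos: [0.5699, 0.069, 0.1753]
ee_rot: [[-0.103, -0.995, 0.0], [-0.995, 0.103, 0.0], [-0.0, -0.0, -1.0]]
wrist_force: [-0.6, -2.0, 2.7]
gripper_width: 0.004
0.175263830272754 [-0.3  -1.99  3.32] [0.55 0.66 0.34] 5.575
```

```bash
python3 -m inch '[{"hand":1,"slide":[0,0,0.5],"yaw":0},{"hand":1,"slide":[0,0,1.0],"yaw":0},{"hand":1,"slide":[0,0,1.5],"yaw":0},{"hand":1,"slide":[0,0,3],"yaw":0},{"hand":1,"slide":[0,0,3],"yaw":0},{"hand":1,"slide":[0,0,3],"yaw":0},{"hand":1,"slide":[0,0,3],"yaw":0},{"hand":1,"slide":[0,0,3],"yaw":0}]'; python3 hold.py
```

```text
time_s: 6.58
tcp_pos: [0.5698, 0.0689, 0.2049]
ee_rot: [[-0.103, -0.995, -0.001], [-0.995, 0.103, -0.0], [0.0, 0.001, -1.0]]
wrist_force: [0.1, 0.9, 0.4]
gripper_width: 0.005
0.20512929415973485 [ 0.28 -0.21  0.  ] [0.51 0.64 0.52] 7.075
```

The pressing force at level is about 3.3 N (340 g). The nearest weight is 300 g, the rightmost one at (0.540, -0.338), so I'll go above it.

```bash
python3 -m inch '[{"hand":0,"slide":[-3,-40.7,0],"yaw":0},{"hand":0,"slide":[-3,-40.7,0],"yaw":0},{"hand":0,"slide":[-3,-40.7,0],"yaw":0},{"hand":0,"slide":[-3,-40.7,0],"yaw":0},{"hand":0,"slide":[-3,-40.7,0],"yaw":0},{"hand":0,"slide":[-3,-40.7,0],"yaw":0},{"hand":0,"slide":[-3,-40.7,0],"yaw":0},{"hand":0,"slide":[-3,-40.7,0],"yaw":0},{"hand":0,"slide":[-3,-40.7,0],"yaw":0},{"hand":0,"slide":[-3,-40.7,0],"yaw":0}]'
python3 -m inch '[{"hand":0,"slide":[0,0,-3],"yaw":0},{"hand":0,"slide":[0,0,-5],"yaw":0},{"hand":0,"slide":[0,0,-5],"yaw":0},{"hand":0,"slide":[0,0,-5],"yaw":0}]'
python3 - <<'E'
from h import *
s=sense();print(s["tcp_pos"]);b=capture("side");u,v=proj("side",[.54,-.338,.06]).astype(int);print(u,v)
x=b[max(v-60,0):v+60,u-80:u+80];cv2.imwrite("pics/g1.png",cv2.resize(x,(640,480),interpolation=2))
E
```

```text
time_s: 8.32
tcp_pos: [0.5402, -0.3369, 0.2054]
ee_rot: [[-0.101, -0.995, 0.0], [-0.995, 0.101, 0.0], [-0.0, -0.0, -1.0]]
wrist_force: [1.4, -0.0, -0.1]
gripper_width: 0.981
time_s: 8.82
tcp_pos: [0.5407, -0.3377, 0.1564]
ee_rot: [[-0.101, -0.995, 0.002], [-0.995, 0.101, -0.001], [0.001, -0.002, -1.0]]
wrist_force: [-0.2, -0.4, -0.1]
gripper_width: 0.997
[ 0.54073086 -0.33766105  0.15636132]
337 316
```

View pics/g1.png

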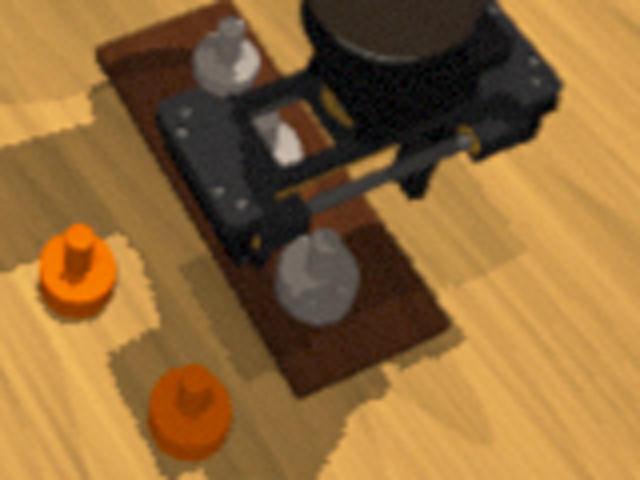

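The open fingers straddle the 300 g weight at (318,275), and the orange look-alikes are clear. I'll descend and close.

```bash
python3 -m inch '[{"hand":0,"slide":[0,0,-2],"yaw":0},{"hand":0,"slide":[0,0,-4],"yaw":0},{"hand":0,"slide":[0,0,-4.7],"yaw":0},{"hand":0,"slide":[0,0,-4.7],"yaw":0},{"hand":0,"slide":[0,0,-4.7],"yaw":0}]' && python3 -m inch '[{"hand":1,"slide":[0,0,0],"yaw":0},{"hand":1,"slide":[0,0,0],"yaw":0},{"hand":1,"slide":[0,0,0],"yaw":0},{"hand":1,"slide":[0,0,0],"yaw":0},{"hand":1,"slide":[0,0,0],"yaw":0},{"hand":1,"slide":[0,0,0],"yaw":0},{"hand":1,"slide":[0,0,0],"yaw":0},{"hand":1,"slide":[0,0,0],"yaw":0}]'
```

```text
time_s: 9.5
tcp_pos: [0.5406, -0.3382, 0.1094]
ee_rot: [[-0.102, -0.995, 0.002], [-0.995, 0.102, -0.001], [0.001, -0.002, -1.0]]
wrist_force: [0.6, -0.3, 0.7]
gripper_width: 1.001
time_s: 10.5
tcp_pos: [0.5403, -0.3381, 0.1084]
ee_rot: [[-0.103, -0.995, 0.001], [-0.995, 0.103, -0.0], [0.0, -0.001, -1.0]]
wrist_force: [0.1, -1.2, -2.8]
gripper_width: 0.17
```

```bash
python3 -m inch '[{"hand":1,"slide":[0,0,3],"yaw":0},{"hand":1,"slide":[0,0,6],"yaw":0},{"hand":1,"slide":[0,0,9],"yaw":0},{"hand":1,"slide":[0,0,12],"yaw":0},{"hand":1,"slide":[0,0,14],"yaw":0},{"hand":1,"slide":[0,0,14],"yaw":0},{"hand":1,"slide":[0,0,14],"yaw":0}]'; python3 hold.py
```

```text
time_s: 11.38
tcp_pos: [0.5391, -0.3375, 0.2464]
ee_rot: [[-0.103, -0.995, -0.003], [-0.995, 0.103, 0.002], [-0.002, 0.003, -1.0]]
wrist_force: [0.1, -0.0, -3.1]
gripper_width: 0.173
0.24720570404054057 [-0.02 -0.02 -3.03] [0.39 0.34 0.33] 11.875
```

```bash
python3 -m inch '[{"hand":1,"slide":[1,4,0],"yaw":0},{"hand":1,"slide":[2,9,0],"yaw":0},{"hand":1,"slide":[2.5,14,0],"yaw":0},{"hand":1,"slide":[3,19,0],"yaw":0},{"hand":1,"slide":[3.3,24,0],"yaw":0},{"hand":1,"slide":[3.6,29,0],"yaw":0},{"hand":1,"slide":[3.6,34,0],"yaw":0},{"hand":1,"slide":[3.6,38,0],"yaw":0},{"hand":1,"slide":[3.6,40.5,0],"yaw":0},{"hand":1,"slide":[3.6,40.5,0],"yaw":0}]'
python3 -m inch '[{"hand":1,"slide":[0,0,-0.5],"yaw":0},{"hand":1,"slide":[0,0,-1.5],"yaw":0},{"hand":1,"slide":[0,0,-2],"yaw":0},{"hand":1,"slide":[0,0,-2],"yaw":0},{"hand":1,"slide":[0,0,-2],"yaw":0}]'
python3 - <<'E'
from h import *
b=capture("side");a=capture("top");cv2.imwrite("pics/p2.png",np.hstack([cv2.resize(b[120:260,190:310],(360,420),interpolation=2),cv2.resize(a[100:240,170:310],(420,420),interpolation=2)]))
E
```

```text
time_s: 13.12
tcp_pos: [0.576, 0.0687, 0.2485]
ee_rot: [[-0.1, -0.995, 0.001], [-0.995, 0.1, 0.0], [-0.0, -0.001, -1.0]]
wrist_force: [0.1, 0.5, -3.4]
gripper_width: 0.171
time_s: 13.75
tcp_pos: [0.5761, 0.0668, 0.2284]
ee_rot: [[-0.103, -0.995, 0.0], [-0.995, 0.103, -0.0], [0.0, -0.0, -1.0]]
wrist_force: [-0.0, -0.5, -2.4]
gripper_width: 0.17
```

View pics/p2.png

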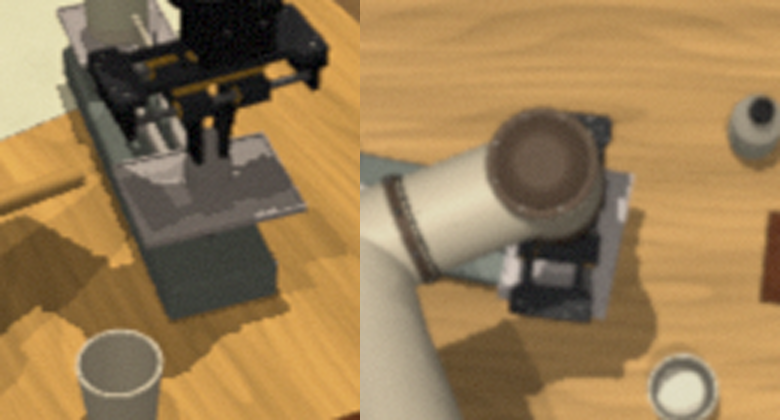

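The weight hangs over the pan's centre about 15 mm above it. It weighs 3.03 N on the wrist, so the force reading can be trusted. I'll lower slowly.

```bash
python3 -m inch '[{"hand":1,"slide":[0,0,-0.4],"yaw":0},{"hand":1,"slide":[0,0,-0.9],"yaw":0},{"hand":1,"slide":[0,0,-1.2],"yaw":0},{"hand":1,"slide":[0,0,-1.4],"yaw":0},{"hand":1,"slide":[0,0,-1.5],"yaw":0},{"hand":1,"slide":[0,0,-1.6],"yaw":0},{"hand":1,"slide":[0,0,-1.7],"yaw":0},{"hand":1,"slide":[0,0,-1.8],"yaw":0},{"hand":1,"slide":[0,0,-1.8],"yaw":0}]'; python3 -m inch '[{"hand":1,"slide":[0,0,-0.1],"yaw":0},{"hand":1,"slide":[0,0,-0.2],"yaw":0},{"hand":1,"slide":[0,0,-0.3],"yaw":0},{"hand":1,"slide":[0,0,-0.4],"yaw":0},{"hand":1,"slide":[0,0,-0.4],"yaw":0},{"hand":1,"slide":[0,0,-0.4],"yaw":0}]'; python3 hold.py
```

```text
time_s: 14.98
tcp_pos: [0.5759, 0.0669, 0.2103]
ee_rot: [[-0.103, -0.995, 0.0], [-0.995, 0.103, -0.0], [0.0, -0.0, -1.0]]
wrist_force: [-1.0, -1.0, -0.9]
gripper_width: 0.175
time_s: 15.72
tcp_pos: [0.576, 0.067, 0.2063]
ee_rot: [[-0.103, -0.995, 0.0], [-0.995, 0.103, 0.0], [-0.0, -0.0, -1.0]]
wrist_force: [0.3, -0.9, -0.8]
gripper_width: 0.175
0.2063237347474073 [ 0.32 -1.08 -0.94] [0.36 0.44 0.5 ] 16.225
```

```bash
python3 -m inch '[{"hand":1,"slide":[0,0,-0.1],"yaw":0},{"hand":1,"slide":[0,0,-0.2],"yaw":0},{"hand":1,"slide":[0,0,-0.3],"yaw":0},{"hand":1,"slide":[0,0,-0.4],"yaw":0},{"hand":1,"slide":[0,0,-0.4],"yaw":0},{"hand":1,"slide":[0,0,-0.4],"yaw":0}]'; python3 hold.py
```

```text
time_s: 16.98
tcp_pos: [0.576, 0.067, 0.2023]
ee_rot: [[-0.103, -0.995, 0.0], [-0.995, 0.103, -0.0], [0.0, -0.0, -1.0]]
wrist_force: [0.9, -1.9, 1.3]
gripper_width: 0.176
0.20229091896688695 [ 0.55 -1.1   0.18] [0.44 0.43 0.66] 17.475
```

```bash
python3 -m inch '[{"hand":0.5,"slide":[0,0,0],"yaw":0},{"hand":0.5,"slide":[0,0,0],"yaw":0},{"hand":0.5,"slide":[0,0,0],"yaw":0},{"hand":0.5,"slide":[0,0,0],"yaw":0},{"hand":0.5,"slide":[0,0,0.5],"yaw":0},{"hand":0.5,"slide":[0,0,2],"yaw":0},{"hand":0.5,"slide":[0,0,4],"yaw":0},{"hand":0.5,"slide":[0,0,8],"yaw":0},{"hand":0.5,"slide":[0,0,12],"yaw":0},{"hand":0.5,"slide":[0,0,14],"yaw":0}]'
python3 -m inch '[{"hand":0.5,"slide":[-10,-10,3],"yaw":0},{"hand":0.5,"slide":[-10,-20,3],"yaw":0},{"hand":0.5,"slide":[-10,-30,3],"yaw":0},{"hand":0.5,"slide":[-10,-30,3],"yaw":0},{"hand":0.5,"slide":[-10,-30,3],"yaw":0},{"hand":0.5,"slide":[-10,-30,3],"yaw":0},{"hand":0.5,"slide":[-10,-30,3],"yaw":0},{"hand":0.5,"slide":[-10,-30,3],"yaw":0},{"hand":0.5,"slide":[-10,-30,3],"yaw":0}]'
python3 - <<'E'
from h import *
b=capture("side");a=capture("top")
cv2.imwrite("pics/e1.png",np.hstack([cv2.resize(b[80:260,190:340],(400,480),interpolation=2),cv2.resize(a[110:250,100:240],(400,480),interpolation=2)]))
E
```

```text
time_s: 18.73
tcp_pos: [0.5765, 0.067, 0.3465]
ee_rot: [[-0.103, -0.995, 0.006], [-0.995, 0.103, 0.001], [-0.002, -0.006, -1.0]]
wrist_force: [0.3, 0.2, -1.3]
gripper_width: 0.5
time_s: 19.85
tcp_pos: [0.4763, -0.2317, 0.3724]
ee_rot: [[-0.101, -0.995, 0.0], [-0.995, 0.101, 0.0], [-0.0, -0.0, -1.0]]
wrist_force: [0.5, 0.8, 0.3]
gripper_width: 0.501
```

View pics/e1.png

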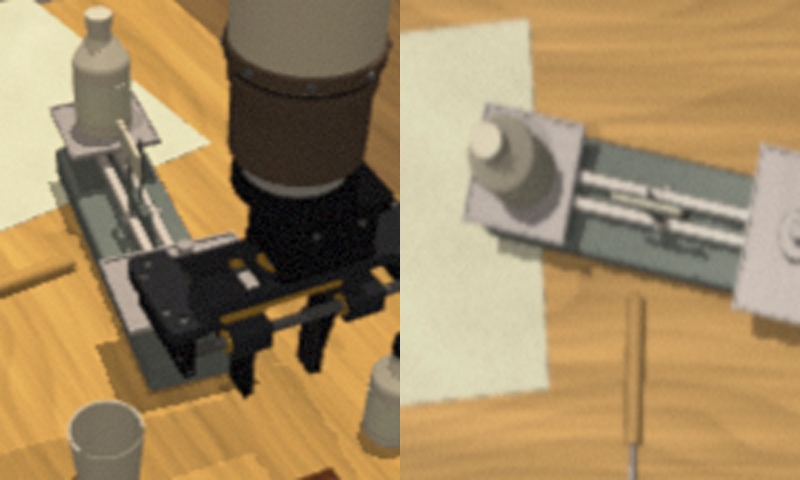

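The weight seems to be on the pan, but the gripper hides it in the side view. I'll move the arm out of the view.

```bash
python3 -m inch '[{"hand":0.5,"slide":[-10,6,0],"yaw":0},{"hand":0.5,"slide":[-10,12,0],"yaw":0},{"hand":0.5,"slide":[-10,18,0],"yaw":0},{"hand":0.5,"slide":[-10,24,0],"yaw":0},{"hand":0.5,"slide":[-11,30,0],"yaw":0},{"hand":0.5,"slide":[-12,36,0],"yaw":0},{"hand":0.5,"slide":[-12,42,0],"yaw":0},{"hand":0.5,"slide":[-12,48,0],"yaw":0},{"hand":0.5,"slide":[-12,48,0],"yaw":0},{"hand":0.5,"slide":[-12,48,0],"yaw":0}]'
python3 - <<'E'
from h import *
b=capture("side");a=capture("top");cv2.imwrite("s9.png",b);cv2.imwrite("t9.png",a)
z=lambda w:proj("side",[.577,.067,w]);print(z(.117),z(.105),z(.093))
cv2.imwrite("pics/e2.png",np.hstack([cv2.resize(b[80:370,190:390],(400,580),interpolation=2),cv2.resize(a[110:255,200:300],(400,580),interpolation=2)]))
E
```

```text
time_s: 21.2
tcp_pos: [0.3555, 0.2481, 0.3718]
ee_rot: [[-0.1, -0.995, -0.001], [-0.995, 0.1, -0.001], [0.001, 0.001, -1.0]]
wrist_force: [0.1, -0.0, -0.6]
gripper_width: 0.497
[259.62891367 182.46816282] [259.59840741 185.71512325] [259.56834414 188.91493371]
```

View pics/e2.png

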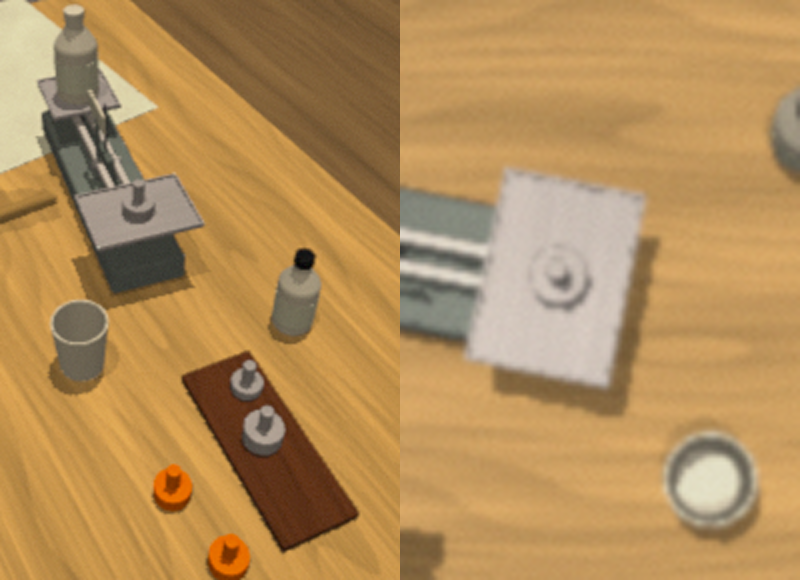

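The 300 g weight stands upright mid-pan at (138,200), and the other two stand on their board. To check the tilt, I'll measure how far the bottle's picture has risen since the start.

Run:
```python
from h import *
g=[cv2.cvtColor(cv2.imread(f),6).astype(np.float32) for f in("s0r.png","s9.png")]
def sh(x0,y0,x1,y1,c):
    W=np.eye(2,3,dtype=np.float32);r,W=cv2.findTransformECC(g[0][y0:y1,x0:x1],g[1][y0:y1,x0:x1],W,cv2.MOTION_TRANSLATION);
    k=proj("side",c+np.array([0,0,.012]))-proj("side",c);print(W[:,2].round(2),"12mm =",k.round(2),r)
sh(213,84,244,135,np.array([.627,.357,.17]))
sh(270,168,294,194,np.array([.647,.035,.11]))   # right end of weight pan
sh(327,205,350,250,np.array([.7,-.13,.06]))   # spare bottle, control
```

```text
[-0.3 -2.4] 12mm = [-0.18 -3.35] 0.8890673842015435Traceback (most recent call last):
  File "<stdin>", line 7, in <module>
  File "<stdin>", line 4, in sh
cv2.error: OpenCV(4.12.0) /io/opencv/modules/video/src/ecc.cpp:589: error: (-7:Iterations do not converge) The algorithm stopped before its convergence. The correlation is going to be minimized. Images may be uncorrelated or non-overlapped in function 'findTransformECC'
```

Run:
```python
from h import *
b0=cv2.imread("s0r.png");
g0=cv2.cvtColor(b0,6).astype(float)
G=np.mean([cv2.cvtColor(capture("side"),6).astype(float) for _ in range(4)],0)
def edge(g,c0,c1,r0,r1):  # subpixel row of strongest vertical-gradient per column
    o=[]
    for c in range(c0,c1):
        d=np.abs(np.diff(g[r0:r1,c]));i=int(d[1:-1].argmax())+1;w=d[i-1:i+2];o.append(r0+i+.5+(w*[-1,0,1]).sum()/w.sum())
    return np.array(o)
for n,a,c in[("bottle top",(224,231,82,92),[.627,.357,.25]),("pan front",(240,285,185,208),[.57,.01,.105]),("pan back right",(262,278,163,176),[.66,.07,.105]),("cup rim ctl",(222,240,226,240),[.43,-.05,.08]),("spare cap ctl",(338,346,200,212),[.7,-.13,.13])]:
    e0,e1=edge(g0,*a),edge(G,*a);c=np.array(c);k=(proj("side",c)-proj("side",c+[0,0,.012]))[1]
    d=e1-e0;print(n,np.median(d).round(2),d.std().round(2),"12mm=",k.round(2))
```

```text
bottle top -3.15 0.08 12mm= 3.65
pan front 2.92 3.52 12mm= 3.26
pan back right 3.08 0.67 12mm= 3.23
cup rim ctl 0.01 0.1 12mm= 3.15
spare cap ctl 0.02 0.15 12mm= 3.36
```

The beam has moved about 0.07 rad off its stop, which leaves it at roughly +0.01 rad. The cup and spare bottle haven't moved. Handing in.

```bash
python3 -c "
from station import *
print(finish_job(),sense()['time_s'])"
```

```text
the job is handed in; nothing more can be done
the job is handed in; nothing more can be done
```

I pressed the empty pan down to level with shut fingertips and held it for about 1 s. The force was about 3.3 N, or roughly 340 g. I then stood the 300 g weight on the middle of the pan and handed the job in with the arm well clear, after about 21 s of the 72 s allowed.

**Last checks**
- **Beam:** the rise of the bottle and the drop of the pan in the pictures put it at about +0.006 to +0.011 rad, within the 0.03 limit. A cruder first estimate gave +0.023 rad. I think it was biased by the still background, but it was also within the limit. An image match meant to cross-check that estimate did not converge, so I used edge positions instead.
- **Weights:** the 300 g weight stands upright mid-pan, and the 200 g and 400 g weights are upright on their board.
- **Bystanders:** the cup and spare bottle show no shift in the pictures. I did not measure the spatula, but the arm never went near it.
- **Bottle weight:** the two readings differed a little, about 3.3 N from pressing and about 3.0 N while setting the weight down. Both make 300 g the nearest choice.

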